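# Find the concealed catch of the tea box

### The job

Open the wooden tea box: one of the six staves in its flat top is a concealed push catch, so feel across the top with the closed fingertips until one stave gives, and push that stave fully down so that the drawer springs out of the front. Only the top is to be touched: do not touch or pull the drawer front, and leave the mug, the salt shaker and the tin standing where they are. Take the hand clear at the end.

Things in the scene. Friction and masses are not known exactly. Their poses are not given: they have to be found in the camera images.
- tea_box: Fixed low box of light wood, 132 mm deep (its x) by 296 mm wide (its y) by 80 mm high, on the worktop. Origin: centre of its underside, z up; its drawer front faces its own -x, roughly towards the robot. Its flat top is a rim 16 mm wide round six wooden staves.
- panel (a point): Centre of the box's top, level with the rim (80 mm up), axes as the box's. Six staves of one look lie side by side along y, each 100 mm long (x) by 43 mm wide, centred at x = 0, y = -110, -66, -22, 22, 66, 110 mm. Five are rigid, level with the rim. One, any of them, is the catch: its top lies 2 mm lower and sinks up to 8 mm more when pushed straight down.
- catch (a joint): How far the catch stave is pushed in, in m: 0 at rest, 0.008 fully down. It gives at about 3 N, has no spring and stays where it is pushed. Where the catch lies is not told.
- drawer: Shallow drawer with a plain wooden front without handle, 10 mm thick, 296 mm wide, covering the box's front from 9 to 65 mm above the worktop. Origin: where the box's is when shut; it slides along the box's -x, about 28 mm with the catch fully down. The catch drives it, 3.5 mm out for each mm that the catch is pushed in. The front's outer face lies 76 mm before the origin. Not to be touched.
- mug: White mug with a handle, loose, 92 x 123 x 95 mm high, beside the box at its -y end; origin at the centre of its underside. Bystander.
- salt_shaker: Loose salt shaker with a grey domed cap, 44 mm across, 90 mm high, beside the box at its +y end; origin at the centre of its underside. Bystander.
- tin: Small loose food tin, 58 mm across, 72 mm high, behind the box; origin at the centre of its underside. Bystander.

How it is judged (in metres and radians):
On the way:
1. the catch stave is pushed fully down and the drawer has sprung out (value of joint catch above 0.0065 m and x of drawer in the frame of tea_box below -0.018 m), for 0.1 s.
At the end, for the whole second after the job is handed in: The catch stave is down by at least 6.5 mm of its 8 mm, the drawer stands out by more than 18 mm and is at rest, and mug, salt shaker and tin are within 20 mm of where they stood (all of step 1 and linear speed of drawer below 0.01 m/s and velocity of joint catch between -0.01 and 0.01 m/s and distance of each of mug, salt_shaker, tin from where it was at the start of the episode below 0.02 m); the robot touches nothing.
It fails at once if the drawer front is touched or pulled by the robot (contact force between any of the fingers, the arm and drawer above 1 N).
It fails at once if the mug, the salt shaker or the tin is lifted, knocked over or pushed away (distance of any of mug, salt_shaker, tin from where it was at the start of the episode above 0.03 m or height (world z) of any of mug, salt_shaker, tin above 0.015 m or angle between any of mug, salt_shaker, tin's own z axis and vertical above 0.35 rad).
It also fails if it takes over 38 s, if anything falls off the work surface, if the arm or the gripper's body presses on something with over 40 N, if the wrist force passes 120 N, or if a joint passes its speed limit or range.

### The arm

A 6-joint arm with a two-finger parallel gripper is mounted at the origin on a cart in front of the work surface, level with it; the furniture and walls round the work are solid. World frame = base frame: x ahead of the robot, y to its left, z up, the work surface at z = 0. Lengths are in mm, angles in rad, forces in N, time in s.
With the tool pointing down it reaches from about 250 to 775 mm from the base axis. Payload 4 kg.
Tool frame: the origin (TCP) lies on the centre line of the jaws, within the pads' length; the fingertips stand 19 mm ahead of it and the grasp point (between the pads) is the TCP; z points along the fingers, y is the line along which they close (so a half turn about z gives the same grasp; the last joint's range is limited). The gripper opens to 85 mm and grips with 20 to 120 N. Pads are 22 mm wide; open, the fingers measure 114 mm over their backs; the gripper's body (76 mm by 85 mm) begins 54 mm behind the grasp point. The pads swing forward as they close: fully open they stand 13 mm farther back than shut.
Start: joints at [-1.286, 0.087, 1.371, -0, 1.684, -0.103], TCP at [207.982, -509.175, 250.341] pointing down, gripper open.
Joint ranges: [-3.1, 3.1], [-0.76, 2.03], [0.27, 2.55], [-1.08, 4.22], [0.17, 2.65], [-2.57, 2.57]. Speed limits (rad/s): [2.79, 2.79, 3.14, 3.14, 3.14, 3.14].

### API

Orientations are given as a unit quaternion [w, x, y, z].
In Python, from workcell import robot gives the robot as it stands.
- The arm moves only by the tool move_arm, never from a script. Its argument "increments" is one flat list of numbers, 7 for each row, row after row: the shift along the tool's x, y, z in cm, then the turn, a rotation vector about the tool's x, y, z in degrees, then the closure, from 0 (fully open) to 1 (shut). In form: [dx, dy, dz, ax, ay, az, gripper, dx, dy, dz, ax, ay, az, gripper, ...]. A call has 1 to 8 rows; each row is the pose to reach, as a shift and turn from the pose commanded when the call began, along the tool's axes at that moment; what a row does not reach only later rows make up. A row lasts 1/8 s, in which the tool goes at most 62.5 mm and 10.7 degrees, less where a joint would pass 70% of its speed; a pose out of reach is approached as far as the arm can. A call with a gripper value outside its range is refused whole. The fingers move at their own pace and stop on an object; the grip force is fixed at half the most. Time passes only in rows, so rows that repeat a pose let the fingers close. It gives the time, the measured TCP pose, the force, the opening and the grip force at its end, in the units of the state.
- robot.get_obs(): the state, without advancing time (a new reading comes with each control period).
- robot.grab_frame(name): name is "scene" or "top" or "wrist"; returns the picture (480x640x3 uint8, red, green, blue); there is no depth.
- robot.camera_model(name): a dict with "intrinsics" (3x3 intrinsics, pixels), "world_from_camera" (4x4, takes a point from camera to world coordinates); the wrist camera has in their place "hand_eye" (4x4, takes a point from camera to tool coordinates, whose origin is the TCP and whose axes are the flange's). Camera axes: x right, y down, z forward; pixel columns grow to the right and rows downward; lengths in mm; the calibration is good to about 2 mm. A picture is of the moment at which its call begins: read the wrist's pose just before it. camera_model takes no time and is no camera call.
- robot.job_done(): hands the job in; it is judged then, once.
Trained networks look in the newest picture that a camera, given by its name, has taken for a name from the list of things; names that differ only in an ending like _2 or _b are one class to them, and where a whole thing is asked for, a point or a joint stands for the part that bears it (a point fixed in the world has none). Each returns a list of dicts, best first, with "conf" (0 to 1); they miss things now and then, are a little off and sometimes report something else, mostly with a low value. They report only what shows in the picture. A call takes as long as a camera call.
- robot.look_for(camera, name): "location" ([x, y, z] in mm, in world coordinates, good to about 4 mm: the middle of the surface that is visible of it).
The state is a dict: "time": time; "joint_pos": joint angles; "joint_vel": joint speeds; "tau": joint torques, N m; "position": TCP position; "eef_rot": TCP orientation; "force": force on the tool from outside, world axes, zero at the start; "torque": the same for the moment, N m; "opening": finger opening in mm; "grasp_force": force on a finger pad.
Only numpy, scipy, OpenCV 4.12 (cv2) and the standard library are available. Lean on these libraries where they do the work, as an engineer would, in place of code of your own. Each camera call takes 0.05 s, during which the arm holds its last target. There are 200 camera calls.

## Working session

There is one attempt and no reset: what is moved stays moved. The work goes in short steps, Python scripts to look and compute and a tool call to move; the robot and the scene stay as the last step left them, time stands still between calls to the robot, and variables do not carry over. Pictures are saved under pics/ and viewed, at most 10 in all, crops included, and the job is handed in when it is done.

Besides the shell and the picture viewer there is one more tool, called after "Emit:" as name(argument=value, ...) on one line, values as JSON. move_arm: Moves the arm, as the interface text tells. Its arguments: {"type":"object","properties":{"increments":{"type":"array","items":{"type":"number"}}},"required":["increments"]}

```bash
mkdir -p pics
python3 - <<'E'
from workcell import robot
import cv2,numpy as np
o=robot.get_obs();print(o['time'],o['position'],o['eef_rot'],o['force'],o['opening'])
for c in("scene","top"):
    f=robot.grab_frame(c);cv2.imwrite(f"pics/{c}.png",f[:,:,::-1])
    m=robot.camera_model(c);print(c,np.array(m['intrinsics']).tolist(),np.round(m['world_from_camera'],3).tolist())
    for n in("tea_box","drawer","mug","salt_shaker","tin","panel"):
        try:print(n,[(np.round(d['location']),round(d['conf'],2)) for d in robot.look_for(c,n)])
        except Exception as e:print(n,e)
E
```

```text
0.0 [ 207.83536173 -508.71604641  249.08636093] [-1.15200449e-03  9.81260340e-01  1.92683168e-01 -1.19641424e-04] [-0.43430211  1.13757573  0.13728007] 85.62664340319355
scene [[588.7821512922487, 0.0, 320.025406796418], [0.0, 588.7821512922487, 239.01622370696631], [0.0, 0.0, 1.0]] [[-0.559, -0.346, 0.754, -428.342], [-0.829, 0.227, -0.511, 600.215], [0.005, -0.911, -0.413, 618.316], [0.0, 0.0, 0.0, 1.0]]
tea_box [(array([405.,  87.,  57.]), 0.82)]
drawer [(array([396.,  63.,  41.]), 0.97)]
mug [(array([400.,  82.,  52.]), 0.59)]
salt_shaker [(array([422., 234.,  47.]), 0.62), (array([473.,  37.,  80.]), 0.31)]
tin [(array([578.,  -1.,  70.]), 0.62)]
panel []
top [[452.93380434603125, 0.0, 312.4447097448318], [0.0, 452.93380434603125, 242.82724567415278], [0.0, 0.0, 1.0]] [[0.004, -0.988, 0.153, 369.784], [-1.0, -0.007, -0.02, -40.714], [0.021, -0.153, -0.988, 1027.975], [0.0, 0.0, 0.0, 1.0]]
tea_box []
drawer [(array([401.,  12.,  62.]), 0.85)]
mug [(array([ 422., -225.,   34.]), 0.94)]
salt_shaker [(array([434., 218.,  81.]), 0.81), (array([469.,  35.,  78.]), 0.65), (array([421.,  19.,  78.]), 0.35)]
tin [(array([578.,  -3.,  71.]), 0.74)]
panel [(array([424.,  18.,  80.]), 0.82)]
```

View pics/top.png

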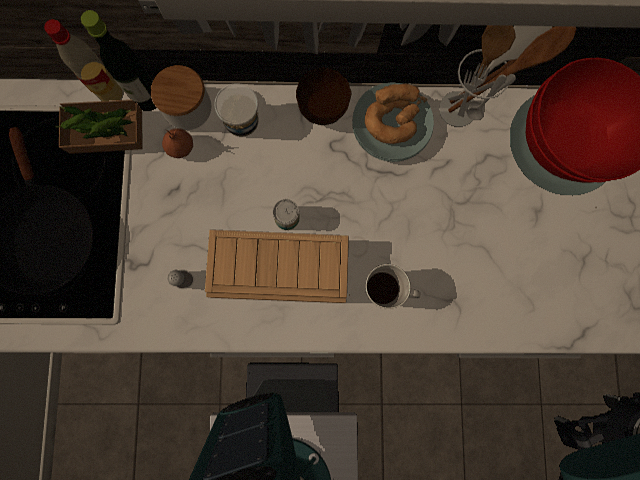

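View pics/scene.png

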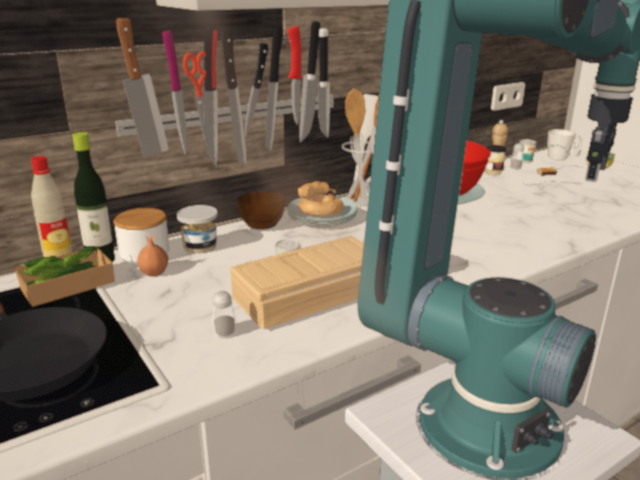

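The top view shows the box's top face at about (209,231)–(348,235)–(346,302)–(206,298). The mug is at (387,286), the shaker at (179,278) and the tin at (287,213). I'll enlarge the box to get exact corners.

Run:
```python
import cv2
f=cv2.imread("pics/top.png")[220:312,195:358]
g=cv2.convertScaleAbs(cv2.resize(f,None,fx=4.8,fy=4.8,interpolation=cv2.INTER_CUBIC),alpha=1.4)
cv2.imwrite("pics/crop1.png",g);print(g.shape)
```

```text
(442, 782, 3)
```

View pics/crop1.png

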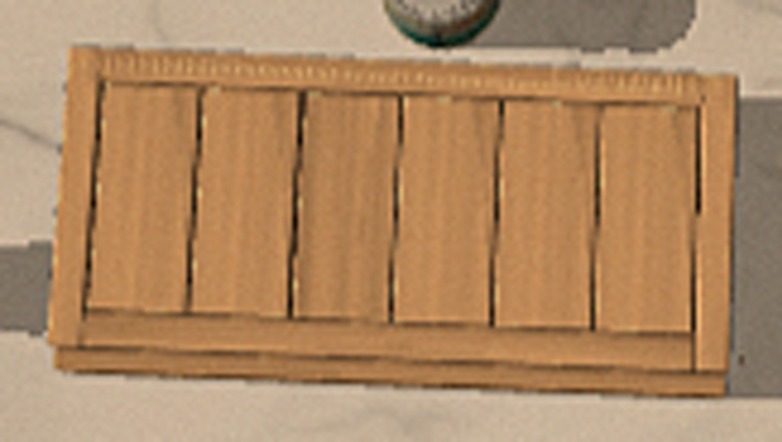

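```bash
cat > h.py <<'E'
from workcell import robot
import numpy as np
from scipy.spatial.transform import Rotation as R
def ray(cam,uv,z):
    m=robot.camera_model(cam);T=np.array(m['world_from_camera'])
    d=T[:3,:3]@np.linalg.inv(m['intrinsics'])@[*uv,1]
    return T[:3,3]+d*(z-T[2,3])/d[2]
def tool():
    o=robot.get_obs();q=o['eef_rot'];return o,R.from_quat([*q[1:],q[0]])
E
python3 - <<'E'
from h import *
P=[ray("top",(195+(x+.5)/4.8-.5,220+(y+.5)/4.8-.5),80) for x,y in[(102,82),(702,106),(692,333),(84,311),(70,47),(738,75)]]
for p in P:print(np.round(p,1))
c=sum(P[:4])/4
ey=(P[0]+P[3]-P[1]-P[2]);print("len y,x",np.linalg.norm(ey)/2,np.linalg.norm(P[0]+P[1]-P[2]-P[3])/2, "rim w",np.linalg.norm(P[4]-P[5]))
ey/=np.linalg.norm(ey);print("c",c,"yaw",np.degrees(np.arctan2(-ey[0],ey[1])))
o,r=tool();print(o['position'],r.as_matrix().round(3))
for y in(-110,-66,-22,22,66,110):print(y,np.round(c+ey*y,1))
# scene check of the far box corner from both views: tea box left-front/rear top corners
for uv in[(233,270),(250,301),(350,240)]:print(ray("scene",uv,80).round(1))
# command to be above centre
for y in(-22,):
    d=c+ey*y-o['position'];d[2]=180-o['position'][2];print("tool shift cm",r.inv().apply(d)/10)
E
```

```text
[528.1 144.6  80. ]
[ 519.3 -119.9   80. ]
[ 419.3 -115.    80. ]
[427.5 148.7  80. ]
[543.7 159.2  80. ]
[ 533.3 -136.    80. ]
len y,x 264.2281861946037 100.40409551949497 rim w 295.36733479548354
c [473.54891466  14.57548439  80.        ] yaw -1.8532866127706311
[ 207.99175921 -509.17600393  250.35216261] [[ 0.926  0.378  0.   ]
 [ 0.378 -0.926 -0.   ]
 [-0.     0.    -1.   ]]
-110 [470.  -95.4  80. ]
-66 [471.4 -51.4  80. ]
-22 [472.8  -7.4  80. ]
22 [474.3  36.6  80. ]
66 [475.7  80.5  80. ]
110 [477.1 124.5  80. ]
[525.  161.9  80. ]
[399.4 190.3  80. ]
[ 512.9 -117.3   80. ]
tool shift cm [ 43.49421627 -36.43380354   7.02984375]
```

Emit:
move_arm(increments=[4.5,-4,0,0,0,3,1,9,-8,0,0,0,6,1,13.5,-12,0,0,0,9,1,18,-16,0,0,0,12,1,22.5,-20,0,0,0,15,1,27,-24,0,0,0,18,1,31,-27.5,0,0,0,21,1,31,-27.5,0,0,0,24,1])

```text
time: 1.7
position: [392.1, -134.0, 250.6]
eef_rot: [-0.0, 1.0, -0.013, 0.001]
force: [-0.2, -1.3, -0.4]
opening: -0.2
grasp_force: 0.0
```

Run:
```python
from h import *
o,r=tool();print(o['time'],o['position'],o['force'],o['opening'],r.as_matrix().round(3))
d=np.array([474.3,36.6,119])-o['position'];print(r.inv().apply(d)/10)
```

```text
1.7 [ 392.09900586 -134.01077111  250.62147603] [-0.18666142 -1.26937835 -0.36154479] -0.20340167754042537 [[ 1.    -0.026  0.001]
 [-0.026 -1.     0.001]
 [ 0.001 -0.001 -1.   ]]
[  7.76569474 -17.25857334  13.18059738]
```

Emit:
move_arm(increments=[2.6,-5,0,0,0,0,1,5.2,-10,1,0,0,0,1,7.8,-15,3,0,0,0,1,7.8,-17.2,7,0,0,0,1,7.8,-17.2,11,0,0,0,1,7.8,-17.2,13,0,0,0,1,7.8,-17.2,14,0,0,0,1,7.8,-17.2,14,0,0,0,1])

```text
time: 2.7
position: [474.2, 32.0, 110.2]
eef_rot: [0.0, 1.0, -0.016, -0.0]
force: [-0.9, -0.0, 1.1]
opening: -0.3
grasp_force: 0.0
```

Run:
```python
from h import *
import cv2
o,r=tool();print(o['time'],o['position'],o['force'])
f=robot.grab_frame("wrist");g=robot.grab_frame("top")[200:320,180:380]
cv2.imwrite("pics/w1.png",np.vstack([f,])[:,:,::-1]);cv2.imwrite("pics/t2.png",cv2.resize(g,None,fx=4,fy=4)[:,:,::-1])
```

```text
2.7 [474.17419812  32.02437559 110.16643829] [-0.9238048  -0.02666007  1.10553304]
```

View pics/w1.png

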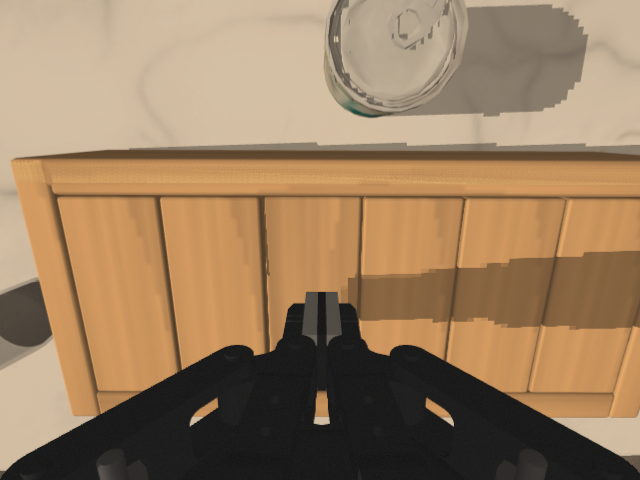

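The wrist view shows the closed tips above the third stave from the left, between x≈265 and 360. I'll centre on it and feel downwards.

Emit:
move_arm(increments=[0,-0.45,0.4,0,0,0,1,0,-0.45,0.8,0,0,0,1,0,-0.45,0.95,0,0,0,1,0,-0.45,1.05,0,0,0,1,0,-0.45,1.15,0,0,0,1,0,-0.45,1.2,0,0,0,1,0,-0.45,1.2,0,0,0,1])

```text
time: 3.68
position: [474.4, 36.6, 98.3]
eef_rot: [0.0, 1.0, -0.016, 0.0]
force: [-1.0, -0.3, 0.3]
opening: -0.3
grasp_force: 0.0
```

Emit:
move_arm(increments=[0,0,0.1,0,0,0,1,0,0,0.2,0,0,0,1,0,0,0.2,0,0,0,1])

```text
time: 4.05
position: [474.5, 36.6, 96.5]
eef_rot: [0.0, 1.0, -0.016, 0.0]
force: [-0.1, -0.7, 2.6]
opening: 0.1
grasp_force: 1.0
```

Emit:
move_arm(increments=[0,0,0.1,0,0,0,1,0,0,0.2,0,0,0,1,0,0,0.2,0,0,0,1])

```text
time: 4.42
position: [474.5, 36.6, 94.2]
eef_rot: [0.0, 1.0, -0.016, 0.0]
force: [0.6, -0.6, 2.2]
opening: 0.3
grasp_force: 1.0
```

It gives: this stave sinks at about 2–3 N, so it is the catch. I'll push it fully down.

Emit:
move_arm(increments=[0,0,0.15,0,0,0,1,0,0,0.3,0,0,0,1,0,0,0.4,0,0,0,1,0,0,0.5,0,0,0,1,0,0,0.6,0,0,0,1,0,0,0.6,0,0,0,1])

```text
time: 5.18
position: [474.5, 36.6, 89.0]
eef_rot: [0.0, 1.0, -0.016, 0.0]
force: [-1.9, 0.1, 6.5]
opening: 0.2
grasp_force: 3.0
```

Emit:
move_arm(increments=[0,0,0.1,0,0,0,1,0,0,0.2,0,0,0,1,0,0,0.2,0,0,0,1])

```text
time: 5.55
position: [474.6, 36.6, 88.9]
eef_rot: [0.0, 1.0, -0.015, 0.0]
force: [-6.2, 0.6, 15.2]
opening: -0.1
grasp_force: 7.5
```

It is bottomed out: 15 N with no further travel. I'll retract straight up.

Emit:
move_arm(increments=[0,0,-1,0,0,0,1,0,0,-4,0,0,0,1,0,0,-8,0,0,0,1,0,0,-12,0,0,0,1,0,0,-15,0,0,0,1,0,0,-15,0,0,0,1,0,0,-15,0,0,0,1])

```text
time: 6.42
position: [473.9, 36.6, 234.8]
eef_rot: [-0.0, 1.0, -0.016, -0.001]
force: [-0.1, -0.3, -1.0]
opening: 0.0
grasp_force: 0.0
```

Run:
```python
from h import *
import cv2
o,r=tool();print(o['time'],o['position'],o['force'])
f=robot.grab_frame("scene")[200:380,180:440];g=robot.grab_frame("wrist")
h=lambda a:cv2.resize(a,(400,300))
cv2.imwrite("pics/end.png",np.hstack([h(f),h(g)])[:,:,::-1])
for c in("scene","top"):
  robot.grab_frame(c)
  for n in("drawer","mug","salt_shaker","tin"):print(c,n,[(np.round(d['location']),round(d['conf'],2)) for d in robot.look_for(c,n)][:1])
```

```text
6.425 [473.87896371  36.63937231 234.80957894] [-0.14606182 -0.26475289 -0.97401577]
scene drawer [(array([367.,  58.,  42.]), 0.62)]
scene mug []
scene salt_shaker [(array([427., 230.,  48.]), 0.98)]
scene tin [(array([582.,   2.,  70.]), 0.81)]
top drawer [(array([389.,  -1.,  25.]), 0.93)]
top mug []
top salt_shaker []
top tin [(array([576., -21.,  73.]), 0.68)]
```

View pics/end.png

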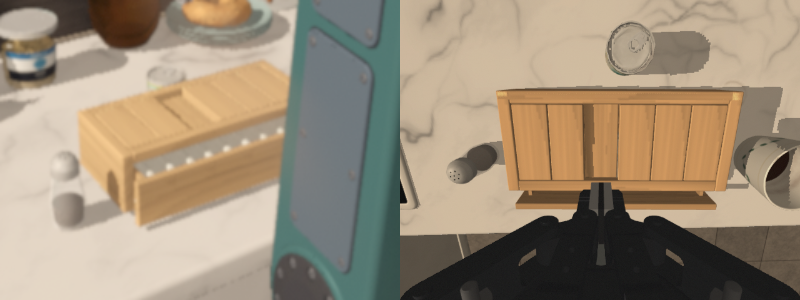

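The third stave from the left is sunk at (185,105) and the drawer stands out at (210,175). The mug, shaker and tin are upright and in place, and the hand is clear.

```bash
python3 -c "
from workcell import robot
print(robot.job_done())"
```

```text
the job is handed in; nothing more can be done
None
```

The tea box is open: the third stave from the left (y = +22 mm) was the catch and is pushed fully down, the drawer has sprung out, the mug, shaker and tin look undisturbed in the last pictures, the hand is clear, and the job is handed in (no verdict was returned).

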